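Wipe the chips off the plate with the scraper block

ROBOT

A 6-joint arm with a two-finger parallel gripper is mounted at the origin on a cart in front of the work surface, level with it; the furniture and walls round the work are solid. World frame = base frame: x ahead of the robot, y to its left, z up, the work surface at z = 0. Lengths are in m, angles in rad, forces in N, time in s.
With the tool pointing down it reaches from about 0.325 to 0.875 m from the base axis. Payload 4.4 kg.
Tool frame: the origin (TCP) lies on the centre line of the jaws, within the pads' length; the fingertips stand 8 mm ahead of it and the grasp point (between the pads) lies 11 mm behind it; z points along the fingers, x is the direction in which the jaws open and shut, and the axes are right-handed (so a half turn about z gives the same grasp; the last joint's range is limited). The gripper opens to 85 mm and grips with 20 to 120 N. Pads are 22 mm wide; open, the fingers measure 114 mm over their backs; the gripper's body (76 mm by 85 mm) begins 54 mm behind the grasp point. The pads swing forward as they close: fully open they stand 13 mm farther back than shut.
Start: joints at [-0.15, 0.207, 1.542, -0, 1.393, -0.15], TCP at [0.575, -0, 0.239] pointing down, gripper open.
Joint ranges: [-2.73, 2.73], [-0.86, 2.22], [0.23, 2.46], [-1.11, 4.25], [0.08, 2.63], [-2.82, 2.82]. Speed limits (rad/s): [2.79, 2.79, 3.14, 3.14, 3.14, 3.14].

INTERFACE

Orientations are given as a unit quaternion [x, y, z, w].
In Python, from bench import ctrl gives the robot as it stands. The module is installed in compiled form; this text tells all that it offers.
- The arm moves only by the tool arm_command, never from a script. Its argument "motion" is one flat list of numbers, 7 for each row, row after row: the shift along the tool's x, y, z each as a share of 25 cm, from -1 to 1, then the turn, a rotation vector about the tool's x, y, z each as a share of 2 pi rad, from -1 to 1, then the closure, from 0 (fully open) to 1 (shut). A call has 1 to 12 rows; each row is the pose to reach, as a shift and turn from the pose measured when the call began, along the tool's axes at that moment, turning the shorter way round; what a row does not reach only later rows make up. A row lasts 1/8 s, in which the tool goes at most 62.5 mm and 10.7 degrees, less where a joint would pass 70% of its speed; a pose out of reach is approached as far as the arm can. A call with a number of a shift or a turn outside -1 to 1 is refused whole. A call with a gripper value outside its range is refused whole. The fingers move at their own pace and stop on an object; "force" is the grip in N (left out, the last holds). Time passes only in rows, so rows that repeat a pose let the fingers close. It gives the time, the measured TCP pose, the force and the opening at its end, in the units of the state.
- ctrl.observe(): the state, without advancing time (a new reading comes with each control period).
- ctrl.snapshot(name): name is "scene" or "side" or "wrist"; returns the picture (400x640x3 uint8, blue, green, red); there is no depth.
- ctrl.get_calibration(name): a dict with "fx", "fy", "cx", "cy" (pixels), "R" (3x3) and "t" (3): a world point X has camera coordinates R X + t. Camera axes: x right, y down, z forward; pixel columns grow to the right and rows downward; lengths in m; the calibration is good to about 2 mm. A picture is of the moment at which its call begins: read the wrist's pose just before it. get_calibration takes no time and is no camera call; for the wrist camera it gives the pose at the moment of the call.
- ctrl.close_job(): hands the job in, once; it reports no verdict.
Trained networks look in the newest picture that a camera, given by its name, has taken for a name from the list of things; names that differ only in an ending like _2 or _b are one class to them, and where a whole thing is asked for, a point or a joint stands for the part that bears it (a point fixed in the world has none). Each returns a list of dicts, best first, with "score" (0 to 1); they miss things now and then, are a little off and sometimes report something else, mostly with a low value. They report only what shows in the picture. A call takes as long as a camera call. They do not tell look-alikes from the thing itself.
- ctrl.look_for(camera, thing): "position" ([x, y, z] in m, in world coordinates, good to about 4 mm: the middle of the surface that is visible of it).
- ctrl.outline_of(camera, thing): "pixels" (400x640 bool, what is visible of it).
- ctrl.landmark_of(camera, thing): "position" ([x, y, z] in m, in world coordinates, good to about 4 mm: a listed point, or the origin of a listed thing).
The state is a dict: "t": time; "joints": joint angles; "qd": joint speeds; "effort": joint torques, N m; "tcp_pos": TCP position; "orientation": TCP orientation; "ft_force": force on the tool from outside, world axes, zero at the start; "torque": the same for the moment, N m; "grip_width": finger opening in m.
Only numpy, scipy, OpenCV 4.12 (cv2) and the standard library are available. Lean on these libraries where they do the work, as an engineer would, in place of code of your own. Each camera call takes 0.05 s, during which the arm holds its last target.

TASK

Take the scraper block by its wooden grip, set its wide foot down on the dark plate behind the two loose chips and wipe both chips off the plate into the white tray at its end. Then stand the scraper upright on the bench, clear of the plate and tray. Touch the chips only with the scraper, never with the gripper.

Things in the scene. Friction and masses are not known exactly. Their poses are not given: they have to be found in the camera images.
- scraper_centre (a point): Loose scraper block, standing upright on the bench: white foot 96 (x) x 30 (y) x 14 mm high, on it a pale wooden grip 64 (x) x 22 (y), from 14 to 64 mm above the underside. 0.1 to 0.21 kg. The point is its centre, 32 mm above the underside; z up. Both ends and sides are alike. Grip the wood from above across its 22 mm (along y).
- plate: Fixed dark steel plate, 130 (x) x 180 mm (y), flat top 34 mm above the bench, no rims. Origin at bench height under its centre; z up. A fixed white open tray stands on the bench at its +y end, tucked under that edge: 165 mm (x, centred), y = 84 to 168 mm, floor 2 and rim 22 mm above the bench. Wiping along +y drops chips over the edge (y = 90 mm) into the tray.
- chip_a_centre (a point): Loose white ceramic chip 16 x 12 x 8 mm, 12 g, lying flat on the plate, left or right of the other and 24 mm or more from it, at x between -29 and 29 mm and y between -25 and 50 mm of the plate. The point is its centre, 4 mm above its underside.
- chip_b_centre (a point): The second chip, just like the first.
There are look-alikes about, which are no part of the job. What is shaped like the part that bears scraper_centre but orange or pink is not meant.

How it is judged:
On the way:
1. the scraper's foot is on the plate, or less than 6 mm above it, upright within 10 degrees, while both chips are still on the plate (x of scraper_centre in the frame of plate between -0.066 and 0.066 m and y of scraper_centre in the frame of plate between -0.105 and 0.09 m and height (world z) of scraper_centre between 0.06 and 0.072 m and angle between scraper_centre's own z axis and vertical below 0.175 rad and x of chip_a_centre in the frame of plate between -0.066 and 0.066 m and y of chip_a_centre in the frame of plate between -0.091 and 0.091 m and height (world z) of each of chip_a_centre, chip_b_centre above 0.034 m and x of chip_b_centre in the frame of plate between -0.066 and 0.066 m and y of chip_b_centre in the frame of plate between -0.091 and 0.091 m), for 0.1 s.
At the end, for the whole second after the job is handed in: Both chips lie at rest in the white tray, below its rim; the scraper stands at rest upright (within 10 degrees) on the bench, beside the plate and tray and not on or in them (x of chip_a_centre in the frame of plate between -0.083 and 0.083 m and y of chip_a_centre in the frame of plate between 0.084 and 0.169 m and height (world z) of each of chip_a_centre, chip_b_centre below 0.022 m and x of chip_b_centre in the frame of plate between -0.083 and 0.083 m and y of chip_b_centre in the frame of plate between 0.084 and 0.169 m and angle between scraper_centre's own z axis and vertical below 0.175 rad and height (world z) of scraper_centre between 0.025 and 0.04 m and (x of scraper_centre in the frame of plate above 0.098 m or x of scraper_centre in the frame of plate below -0.098 m or y of scraper_centre in the frame of plate above 0.183 m or y of scraper_centre in the frame of plate below -0.105 m) and linear speed of each of scraper, chip_a, chip_b below 0.02 m/s); the robot touches nothing.
It fails at once if the gripper or arm touches a chip (contact force between any of the fingers, the arm and chip_a above 0.3 N or contact force between any of the fingers, the arm and chip_b above 0.3 N).
It also fails if it takes over 51 s, if anything falls off the work surface, if the arm or the gripper's body presses on something with over 40 N, if the wrist force passes 120 N, or if a joint passes its speed limit or range.

## Working session

There is one attempt and no reset: what is moved stays moved. The work goes in short steps, Python scripts to look and compute and a tool call to move; the robot and the scene stay as the last step left them, time stands still between calls to the robot, and variables do not carry over. Pictures are saved under pics/ and viewed, and the job is handed in when it is done.

Besides the shell and the picture viewer there is one more tool, called after "Emit:" as name(argument=value, ...) on one line, values as JSON. arm_command: Moves the arm, as the interface text tells. Shift numbers are shares of 25 cm and turn numbers shares of 2 pi rad, none past 1 either way. Its arguments: {"type":"object","properties":{"motion":{"type":"array","items":{"type":"number"}},"force":{"type":"number"}},"required":["motion"]}

```bash
mkdir -p pics
python3 - <<'E'
from bench import ctrl
import cv2
for n in ("scene","side"):
    cv2.imwrite(f"pics/{n}0.png",ctrl.snapshot(n))
    for th in ("scraper_centre","plate","chip_a_centre"):
        for f in (ctrl.landmark_of,):
            try: print(n,th,[(round(d["score"],2),[round(float(v),4) for v in d["position"]]) for d in f(n,th)])
            except Exception as e: print(n,th,e)
s=ctrl.observe();print(s["t"],s["tcp_pos"],s["orientation"])
E
```

```text
scene scraper_centre [(0.97, [0.7091, -0.2032, 0.0335]), (0.79, [0.4375, -0.3174, 0.0308]), (0.79, [0.4561, -0.2074, 0.0342]), (0.64, [0.3706, -0.4196, 0.0305])]
scene plate [(0.56, [0.4903, 0.0311, -0.0011])]
scene chip_a_centre [(0.48, [0.4805, 0.0534, 0.0367])]
side scraper_centre [(0.91, [0.3711, -0.415, 0.0328]), (0.9, [0.4561, -0.2035, 0.0267]), (0.87, [0.7068, -0.1994, 0.0359]), (0.86, [0.4358, -0.3134, 0.0322])]
side plate [(0.83, [0.4931, 0.0313, 0.0048])]
side chip_a_centre [(0.55, [0.4784, 0.0533, 0.0393])]
0.4 [5.74911118e-01 1.10126393e-05 2.39113641e-01] [ 9.99999988e-01 -3.98200954e-06 -1.49205176e-04 -3.23953952e-05]
```

View pics/scene0.png

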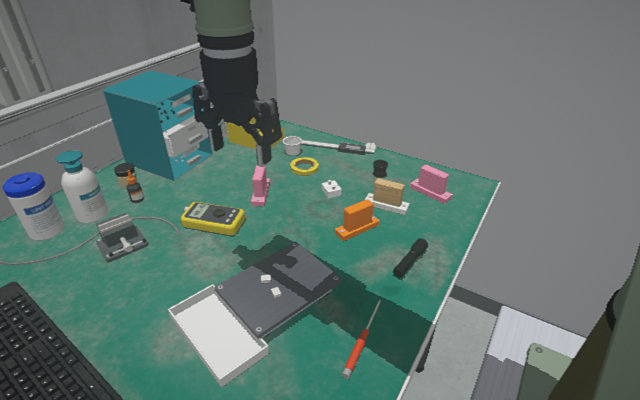

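View pics/side0.png

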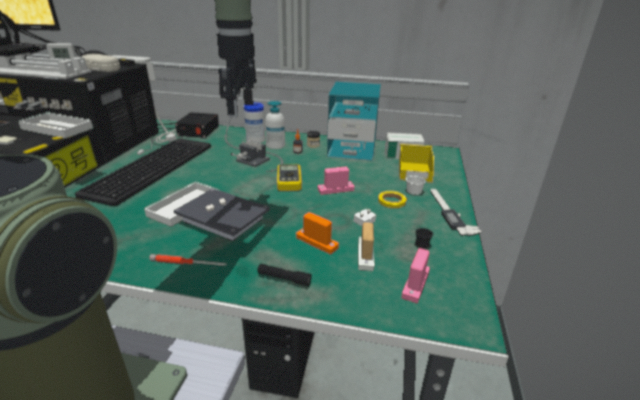

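```bash
cat > h.py <<'E'
from bench import ctrl
import cv2, numpy as np
def proj(c,X):
    p=np.array(c["R"])@np.array(X)+np.array(c["t"]).ravel(); return np.array([c["fx"]*p[0]/p[2]+c["cx"],c["fy"]*p[1]/p[2]+c["cy"]])
def back(c,px,z):
    px=np.atleast_2d(np.asarray(px,float)); R=np.array(c["R"]);C=-R.T@np.array(c["t"]).ravel()
    d=np.c_[(px[:,0]-c["cx"])/c["fx"],(px[:,1]-c["cy"])/c["fy"],np.ones(len(px))]@R
    return C+d*((z-C[2])/d[:,2])[:,None]
E
python3 - <<'E'
from h import *
for n in ("scene","side"):
    c=ctrl.get_calibration(n)
    im=ctrl.snapshot(n)
    for X in ([.7091,-.2032,.032],[.4375,-.3174,.032],[.456,-.207,.032],[.37,-.419,.032]): print(n,X,proj(c,X).round())
    for th,z in(("plate",.034),):
        for o in ctrl.outline_of(n,th)[:2]:
            m=o["pixels"].astype(np.uint8); cs=max(cv2.findContours(m,0,2)[0],key=cv2.contourArea)[:,0]
            w=back(c,cs,z)[:,:2].astype(np.float32)
            print(th,o["score"],cv2.minAreaRect(w*1000),m.sum())
    for o in ctrl.outline_of(n,"scraper_centre"):
        m=o["pixels"]; ys,xs=np.nonzero(m); print(o["score"],xs.mean(),ys.mean(),xs.min(),xs.max(),ys.min(),ys.max(),im[m].mean(0).round())
im=ctrl.snapshot("scene"); a=cv2.resize(im[150:250,320:460],None,fx=4,fy=4,interpolation=2)
b=cv2.resize(im[230:390,160:350],None,fx=4,fy=3.7,interpolation=2)
cv2.imwrite("pics/c1.png",a);cv2.imwrite("pics/c2.png",b)
E
```

```text
scene [0.7091, -0.2032, 0.032] [260. 182.]
scene [0.4375, -0.3174, 0.032] [388. 194.]
scene [0.456, -0.207, 0.032] [358. 217.]
scene [0.37, -0.419, 0.032] [432. 181.]
plate 0.92 ((488.7191162109375, 77.10302734375), (264.15606689453125, 172.26226806640625), 72.66556549072266) 11329
0.98 356.42924086223053 219.6241799437676 335 377 199 240 [ 50. 106. 170.]
0.95 259.0238095238095 186.35164835164835 251 268 166 205 [132. 115. 170.]
0.88 388.172192513369 196.09197860962567 367 408 179 213 [118. 143. 156.]
0.76 431.6235662148071 183.89363920750782 410 450 165 203 [128. 111. 165.]
side [0.7091, -0.2032, 0.032] [337. 180.]
side [0.4375, -0.3174, 0.032] [368. 244.]
side [0.456, -0.207, 0.032] [318. 231.]
side [0.37, -0.419, 0.032] [418. 272.]
plate 0.66 ((476.1936340332031, 59.16724395751953), (260.5822448730469, 183.5371551513672), 73.00869750976562) 3961
0.92 416.4123831775701 276.73247663551405 402 428 249 302 [130. 106. 177.]
0.81 317.0795559666975 232.95374653098983 296 338 213 253 [ 23.  91. 163.]
0.76 335.49766718507 181.1524105754277 318 353 168 193 [116.  95. 161.]
0.64 366.00159744408944 248.1070287539936 358 373 223 270 [120. 149. 163.]
```

View pics/c1.png

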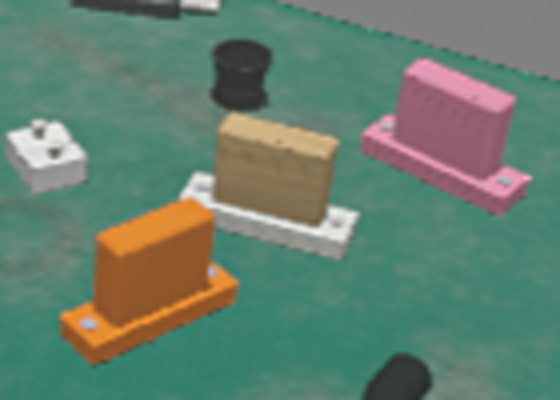

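View pics/c2.png

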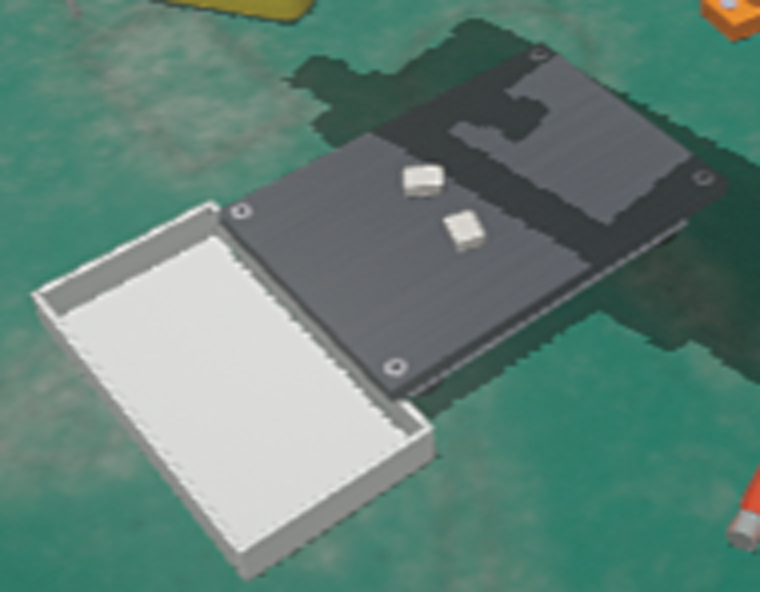

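The four alike: wood on white foot at scene (388,195); orange (357,218); pink (260,185) and pink (432,182). Only the first matches the description (white foot, pale wood), and the crop confirms it. The chips sit at about (266,279) and (276,291). Next is a wrist view.

Run:
```python
from h import *
c=ctrl.get_calibration("scene")
P=back(c,[(297,242.7),(342,281.4),(260,336.8),(215.5,286.8)],.034)
print(P.round(4)); print(P.mean(0)); print([np.linalg.norm(P[i]-P[i-1]).round(3) for i in range(4)])
w=ctrl.get_calibration("wrist"); print(w)
cv2.imwrite("pics/w0.png",ctrl.snapshot("wrist"))
for X in [[.49,.03,.034],[.4375,-.3174,.064]]: print(proj(w,X))
```

```text
[[ 0.5186 -0.0704  0.034 ]
 [ 0.3974 -0.0284  0.034 ]
 [ 0.4492  0.1364  0.034 ]
 [ 0.5749  0.0967  0.034 ]]
[0.48501146 0.03356581 0.034     ]
[np.float64(0.176), np.float64(0.128), np.float64(0.173), np.float64(0.132)]
{'fx': 343.0246513000944, 'fy': 343.0246513000944, 'cx': 323.71454000322115, 'cy': 197.95706397344463, 'R': array([[ 9.99999930e-01, -7.54429877e-05,  3.66723048e-04],
       [-1.78702501e-04, -9.56892690e-01,  2.90441643e-01],
       [ 3.29002819e-04, -2.90441689e-01, -9.56892636e-01]]), 't': array([-0.57535485, -0.03793296,  0.37890207])}
[237.05387905 140.22813738]
[208.41603195 435.81625648]
```

View pics/w0.png

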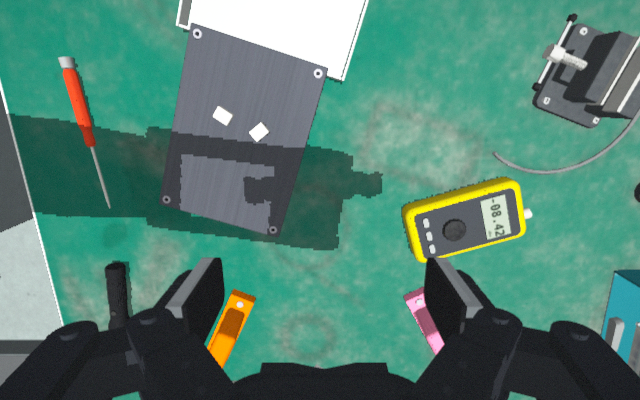

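Plate, both chips at (222,116) and (259,132), and the tray at top are all clear. Enlarging for accurate corners.

Run:
```python
from h import *
im=cv2.imread("pics/w0.png")
cv2.imwrite("pics/w0c.png",cv2.resize(im[10:250,150:340],None,fx=2.5,fy=2.5,interpolation=2))
cv2.imwrite("pics/w0d.png",cv2.resize(im[90:160,190:290],None,fx=7,fy=7,interpolation=2))
```

```text
(no output)
```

View pics/w0c.png

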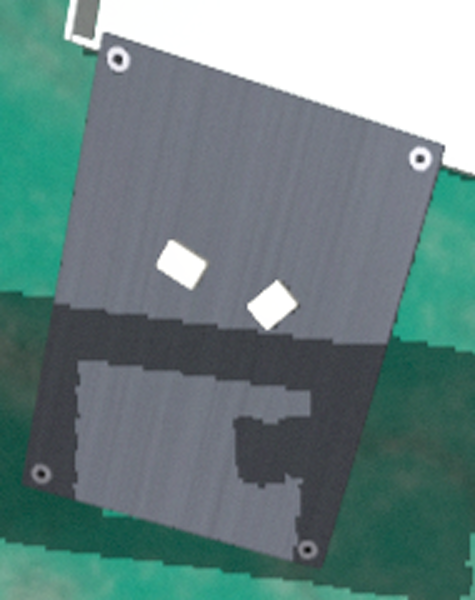

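View pics/w0d.png

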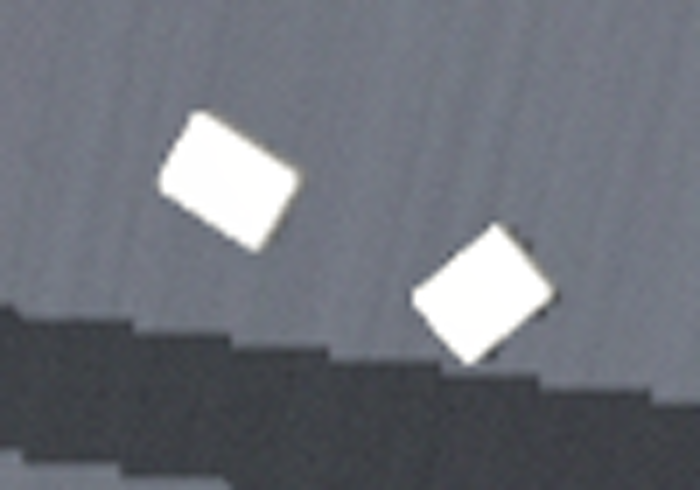

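```bash
cat >> h.py <<'E'
def rigid(L,W):
    L=np.array(L);W=np.array(W);l=L-L.mean(0);w=W-W.mean(0)
    a=np.arctan2((l[:,0]*w[:,1]-l[:,1]*w[:,0]).sum(),(l*w).sum())
    R=np.array([[np.cos(a),-np.sin(a)],[np.sin(a),np.cos(a)]]);t=W.mean(0)-R@L.mean(0)
    return a,R,t,np.linalg.norm(L@R.T+t-W,axis=1)
E
python3 - <<'E'
from h import *
w=ctrl.get_calibration("wrist")
P=back(w,[(191.6,23.2),(327.6,68.8),(280,236.8),(159.2,204.4)],.034)[:,:2]
print(P.round(4))
# +y end = tray end = first two. world +y is up in the image
L=[(-.065,.09),(.065,.09),(.065,-.09),(-.065,-.09)]
a,R,t,e=rigid(L,P);print("yaw",a,np.degrees(a),"t",t,"err",e)
for q in [(222.6,115.9),(259.1,132.1)]:
    X=back(w,[q],.042)[0]; print(X, (X[:2]-t)@R)
c=ctrl.get_calibration("scene");print([proj(c,[*(R@np.array(l)+t),.034]).round(1) for l in L])
# scraper yaw
for n in ("scene","side"):
    c=ctrl.get_calibration(n);im=ctrl.snapshot(n)
    for o in ctrl.outline_of(n,"scraper_centre"):
        m=o["pixels"].astype(np.uint8);ys,xs=np.nonzero(m);X=back(c,[(xs.mean(),ys.mean())],.03)[0]
        if np.hypot(X[0]-.4375,X[1]+.3174)<.04:
            cs=max(cv2.findContours(m,0,2)[0],key=cv2.contourArea)
            best=None
            from scipy.optimize import minimize
            def render(p):
                x,y,th=p;M=np.zeros((1600,2560),np.uint8)
                for hx,hy,z0,z1 in((.048,.015,0,.014),(.032,.011,.014,.064)):
                    pts=[proj(c,[x+sx*hx*np.cos(th)-sy*hy*np.sin(th),y+sx*hx*np.sin(th)+sy*hy*np.cos(th),z]) for sx in(-1,1) for sy in(-1,1) for z in(z0,z1)]
                    h=cv2.convexHull(np.array(pts,np.float32)); cv2.fillConvexPoly(M,((h+.5)*4).astype(int),1)
                return cv2.resize(M.astype(np.float32),(640,400),interpolation=cv2.INTER_AREA)
            f=lambda p:np.abs(render(p)-m).sum()
            for th in np.radians(range(-90,90,15)):
                r=minimize(f,[.4375,-.3174,th],method="Nelder-Mead",options=dict(initial_simplex=[[.4375,-.3174,th],[.4475,-.3174,th],[.4375,-.3074,th],[.4375,-.3174,th+.2]]))
                if best is None or r.fun<best.fun: best=r
            print(n,best.x,np.degrees(best.x[2]),best.fun,m.sum())
E
```

```text
[[ 0.4569  0.1343]
 [ 0.579   0.096 ]
 [ 0.5285 -0.0729]
 [ 0.4041 -0.0364]]
yaw -0.29519434350069007 -16.913390018724623 t [0.4921064 0.0302356] err [0.00124278 0.00211236 0.0018822  0.00065728]
[0.48005884 0.05382448 0.042     ] [-0.01838907  0.01906362]
[0.51362494 0.03874607 0.042     ] [0.01811185 0.01440265]
[array([256.8, 334.2]), array([212.8, 285.8]), array([294.1, 239.7]), array([341.2, 276.9])]
scene [ 0.43735851 -0.31470687  0.09548252] 5.470745450748189 139.5 954
side [ 0.43571495 -0.314433    0.10479295] 6.004193768192238 42.125 664
```

Plate: centre (0.492, 0.030), yaw -16.9°, and the corner fit agrees to 2 mm. The chips are at plate (-18,19) and (18,14) mm, inside the stated ranges. The scraper is at (0.4365,-0.3146), yaw about 5.7°. I'll move above it, turn the jaws and close them part way to stay clear of the orange block.

Emit:
arm_command(motion=[-0.554,1,0,0,0,0.234,0.45,-0.554,1,0,0,0,0.234,0.45,-0.554,1,0,0,0,0.234,0.45,-0.554,1,0,0,0,0.234,0.45,-0.554,1,0,0,0,0.234,0.45,-0.554,1,0,0,0,0.234,0.45,-0.554,1,0,0,0,0.234,0.45,-0.554,1,0,0,0,0.234,0.45,-0.554,1,0,0,0,0.234,0.45,-0.554,1,0,0,0,0.234,0.45])

```text
t: 2.25
tcp_pos: [0.4366, -0.25, 0.2393]
orientation: [0.743, -0.67, 0.0, -0.0]
ft_force: [0.7, 0.1, -0.8]
grip_width: 0.0469
```

Emit:
arm_command(motion=[0.26,0.02,0,0,0,0,0.45,0.26,0.02,0,0,0,0,0.45,0.26,0.02,0,0,0,0,0.45])

```text
t: 2.62
tcp_pos: [0.438, -0.3151, 0.239]
orientation: [0.743, -0.67, -0.0, -0.0]
ft_force: [-0.2, 0.7, -1.0]
grip_width: 0.0472
```

```bash
cat >> h.py <<'E'
from scipy.spatial.transform import Rotation as Ro
def to_tool(target, yaw):  # yaw = wanted world yaw of tool x, tool down
    s=ctrl.observe();R0=Ro.from_quat(s["orientation"]);
    sh=R0.inv().apply(np.array(target)-s["tcp_pos"])/.25
    Rt=Ro.from_euler("z",yaw)*Ro.from_quat([1,0,0,0]); rv=(R0.inv()*Rt).as_rotvec()/(2*np.pi)
    return sh.round(4),rv.round(4)
E
python3 - <<'E'
from h import *
s=ctrl.observe();w=ctrl.get_calibration("wrist");im=ctrl.snapshot("wrist");cv2.imwrite("pics/w1.png",im)
R=Ro.from_quat(s["orientation"]).as_matrix();print(s["t"],s["tcp_pos"],s["grip_width"],np.degrees(np.arctan2(R[1,0],R[0,0])),R[:,2],s["ft_force"])
E
```

```text
2.625 [ 0.43802461 -0.3151206   0.23901697] 0.047203101183143685 -84.10928558205495 [-3.87216928e-04  9.80688936e-04 -9.99999444e-01] [-0.19444216  0.68508429 -0.96514245]
```

View pics/w1.png

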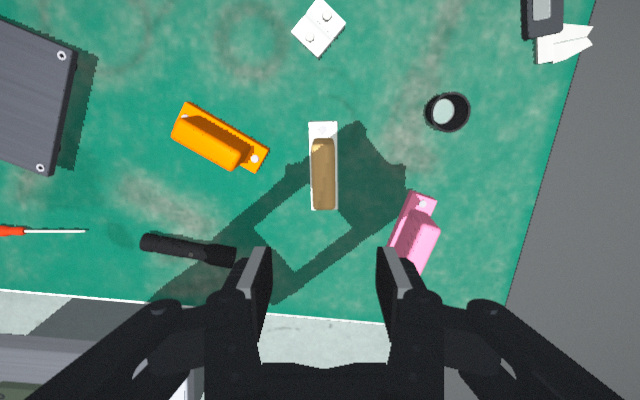

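The scraper is centred under the tool, with wood at (323,172) and its foot at rows 122–210. Orange (220,137) and pink (413,235) both stay outside the finger span. Next I refine its pose.

Run:
```python
from h import *
from scipy.optimize import minimize
c=ctrl.get_calibration("wrist");ctrl.snapshot("wrist")
for o in ctrl.outline_of("wrist","scraper_centre"):
    m=o["pixels"].astype(np.uint8);ys,xs=np.nonzero(m)
    print(o["score"],xs.mean(),ys.mean())
    if abs(xs.mean()-323)>25 or abs(ys.mean()-167)>30: continue
    def render(p):
        x,y,th=p;M=np.zeros((1600,2560),np.uint8)
        for hx,hy,z0,z1 in((.048,.015,0,.014),(.032,.011,.014,.064)):
            pts=[proj(c,[x+sx*hx*np.cos(th)-sy*hy*np.sin(th),y+sx*hx*np.sin(th)+sy*hy*np.cos(th),z]) for sx in(-1,1) for sy in(-1,1) for z in(z0,z1)]
            h=cv2.convexHull(np.array(pts,np.float32)); cv2.fillConvexPoly(M,((h+.5)*4).astype(int),1)
        return cv2.resize(M.astype(np.float32),(640,400),interpolation=cv2.INTER_AREA)
    f=lambda p:np.abs(render(p)-m).sum()
    b=min((minimize(f,[.437,-.3148,th],method="Nelder-Mead",options=dict(initial_simplex=[[.437,-.3148,th],[.445,-.3148,th],[.437,-.307,th],[.437,-.3148,th+.1]])) for th in(0,.05,.1,.15)),key=lambda r:r.fun)
    print(b.x,b.fun,m.sum(),to_tool([b.x[0],b.x[1],.036],b.x[2]-np.pi/2))
print([ (d["score"],d["position"]) for d in ctrl.landmark_of("wrist","scraper_centre")])
```

```text
0.93 415.4059253559061 229.13736052327818
0.78 323.40788921527485 164.64246747796895
[ 0.43884562 -0.31433906  0.11172968] 188.625 2383 (array([ 0.0015, -0.0025,  0.8129]), array([ 0.    ,  0.0001, -0.0012]))
0.76 217.22935528120712 139.02743484224965
[(0.66, [0.4348, -0.3135, 0.0343]), (0.64, [0.3724, -0.4225, 0.0308]), (0.58, [0.4574, -0.2068, 0.0323])]
```

Emit:
arm_command(motion=[0.001,0,0.2,0,0,-0.001,0.45,0.001,0,0.4,0,0,-0.001,0.45,0.001,0,0.55,0,0,-0.001,0.45,0.001,0,0.65,0,0,-0.001,0.45,0.001,0,0.73,0,0,-0.001,0.45,0.001,0,0.78,0,0,-0.001,0.45,0.001,0,0.812,0,0,-0.001,0.45,0.001,0,0.812,0,0,-0.001,0.45])

```text
t: 3.82
tcp_pos: [0.4383, -0.3141, 0.0363]
orientation: [0.745, -0.667, -0.0, -0.0]
ft_force: [-0.6, 1.0, -0.0]
grip_width: 0.0468
```

Emit:
arm_command(motion=[0,0,0,0,0,0,0.7,0,0,0,0,0,0,0.8,0,0,0,0,0,0,0.9,0,0,0,0,0,0,0.95,0,0,0,0,0,0,0.95,0,0,0,0,0,0,0.95], force=45)

```text
t: 4.58
tcp_pos: [0.4389, -0.3147, 0.0372]
orientation: [0.745, -0.667, 0.001, -0.0]
ft_force: [0.0, 1.2, 5.6]
grip_width: 0.0217
```

Run:
```python
from h import *
s=ctrl.observe();R=Ro.from_quat(s["orientation"]).as_matrix();print(s["t"],s["tcp_pos"],s["grip_width"],np.degrees(np.arctan2(R[1,0],R[0,0])),R[:,2],s["ft_force"])
cv2.imwrite("pics/s2.png",ctrl.snapshot("scene"))
```

```text
4.575 [ 0.43894877 -0.31466859  0.03717848] 0.021745458519390817 -83.64475528023318 [ 1.00687837e-03 -6.59095395e-04 -9.99999276e-01] [1.43741148e-03 1.24045943e+00 5.63808994e+00]
```

View pics/s2.png

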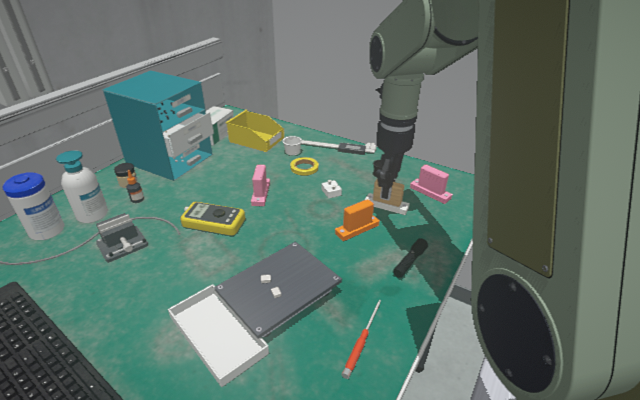

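Wood gripped: opening 21.7 mm, with the foot still on the bench at TCP z=0.0372. Lifting.

Emit:
arm_command(motion=[0,0,-0.1,0,0,0,0.95,0,0,-0.25,0,0,0,0.95,0,0,-0.4,0,0,0,0.95,0,0,-0.48,0,0,0,0.95,0,0,-0.48,0,0,0,0.95])

```text
t: 5.25
tcp_pos: [0.4394, -0.3153, 0.1584]
orientation: [0.745, -0.667, 0.002, 0.0]
ft_force: [-1.0, -0.4, -2.0]
grip_width: 0.0217
```

```bash
cat >> h.py <<'E'
PY=-0.2952
PR=np.array([[np.cos(PY),-np.sin(PY)],[np.sin(PY),np.cos(PY)]]);PT=np.array([.4921,.0302])
def pw(x,y,z): return [*(PR@np.array([x,y])+PT),z]
def st():
    s=ctrl.observe();R=Ro.from_quat(s["orientation"]).as_matrix();print(round(s["t"],2),s["tcp_pos"].round(4),round(s["grip_width"],4),np.degrees(np.arctan2(R[1,0],R[0,0])).round(2),R[:,2].round(4),np.round(s["ft_force"],1),"plate",((s["tcp_pos"][:2]-PT)@PR).round(4))
E
python3 - <<'E'
from h import *
st();t=pw(0,-.05,.157);print(t,to_tool(t,PY-np.pi/2))
E
```

```text
5.25 [ 0.4394 -0.3153  0.1584] 0.0217 -83.65 [ 0.0032 -0.0029 -1.    ] [-1.  -0.4 -2. ] plate [ 0.0501 -0.3459]
[np.float64(0.47755343976319825), np.float64(-0.017637198760766703), 0.157] (array([-1.1664, -0.2833,  0.0025]), array([-0.0005, -0.0004,  0.0646]))
```

Emit:
arm_command(motion=[-0.12,-0.03,0,0,0,0.008,0.95,-0.27,-0.07,0,0,0,0.016,0.95,-0.42,-0.1,0,0,0,0.024,0.95,-0.57,-0.14,0,0,0,0.032,0.95,-0.72,-0.18,0,0,0,0.042,0.95,-0.85,-0.21,0,0,0,0.052,0.95,-0.95,-0.24,0,0,0,0.06,0.95,-1.0,-0.283,0.002,0,0,0.0646,0.95,-1.0,-0.283,0.002,0,0,0.0646,0.95])

```text
t: 6.38
tcp_pos: [0.481, -0.0579, 0.1553]
orientation: [-0.596, 0.803, -0.001, -0.001]
ft_force: [-0.4, -0.0, -2.0]
grip_width: 0.0213
```

Run:
```python
from h import *
st();t=pw(0,-.05,.11);print(t,to_tool(t,PY-np.pi/2))
```

```text
6.38 [ 0.481  -0.0579  0.1553] 0.0213 -106.77 [-4.0e-04 -1.9e-03 -1.0e+00] [-0.4 -0.  -2. ] plate [ 0.015  -0.0875]
[np.float64(0.47755343976319825), np.float64(-0.017637198760766703), 0.11] (array([-0.1506,  0.0595,  0.1808]), array([-0.    , -0.0003,  0.0004]))
```

Emit:
arm_command(motion=[-0.08,0.03,0.0,0,0,0,0.95,-0.15,0.06,0.06,0,0,0,0.95,-0.15,0.06,0.14,0,0,0,0.95,-0.15,0.06,0.18,0,0,0,0.95,-0.15,0.06,0.18,0,0,0,0.95])

```text
t: 7.0
tcp_pos: [0.4762, -0.0182, 0.1089]
orientation: [-0.596, 0.803, 0.0, -0.002]
ft_force: [0.6, 0.5, -1.3]
grip_width: 0.0216
```

Run:
```python
from h import *
c=ctrl.get_calibration("wrist")
im=ctrl.snapshot("wrist")
for p in ((-.065,-.09),(.065,-.09),(.065,.09),(-.065,.09)): 
    q=proj(c,pw(*p,.034));print(q.round())
    if abs(q).max()<2000: cv2.circle(im,tuple(int(v) for v in q),4,(0,0,255),1)
for p in ((-.0184,.0191),(.0181,.0144)): cv2.circle(im,tuple(int(v) for v in proj(c,pw(*p,.042))),3,(0,0,255),1)
cv2.imwrite("pics/w3.png",im);cv2.imwrite("pics/s3.png",cv2.resize(ctrl.snapshot("scene")[150:400,130:400],None,fx=2.2,fy=2.2,interpolation=2))
st();t=pw(0,-.05,.0725);print(t,to_tool(t,PY-np.pi/2))
```

```text
[379. 299.]
[389. 108.]
[ 84. 108.]
[122. 299.]
7.1 [ 0.4777 -0.0183  0.1104] 0.0215 -106.8 [-1.0e-04 -2.1e-03 -1.0e+00] [-0.3 -0.1 -1.5] plate [ 0.0003 -0.0506]
[np.float64(0.47755343976319825), np.float64(-0.017637198760766703), 0.0725] (array([-0.0027,  0.0013,  0.1517]), array([-0.0001, -0.0003,  0.0003]))
```

View pics/w3.png

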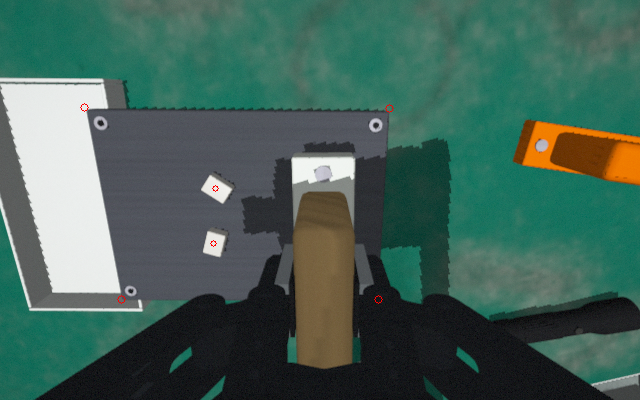

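View pics/s3.png

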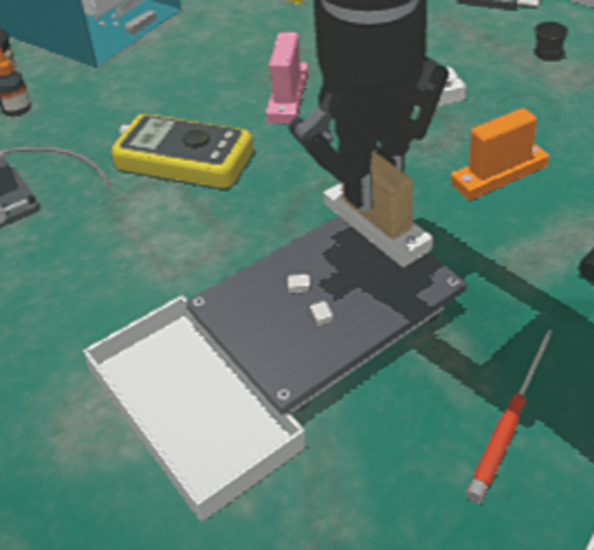

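The markers match the corners and the chips ((217,188), (215,243)), and the scraper hangs level behind the chips. Lowering to about 1 mm above the plate.

Emit:
arm_command(motion=[0,0,0.06,0,0,0,0.95,0,0,0.11,0,0,0,0.95,0,0,0.14,0,0,0,0.95,0,0,0.152,0,0,0,0.95,0,0,0.152,0,0,0,0.95,0,0,0.152,0,0,0,0.95])

```text
t: 7.85
tcp_pos: [0.4781, -0.0185, 0.0728]
orientation: [-0.596, 0.803, -0.001, -0.0]
ft_force: [0.2, -0.3, -2.2]
grip_width: 0.0217
```

Run:
```python
from h import *
st();t=pw(0,.098,.0724);print(t,to_tool(t,PY-np.pi/2))
im=ctrl.snapshot("side");cv2.imwrite("pics/d4.png",cv2.resize(im[140:290,130:330],None,fx=4,fy=4,interpolation=2))
```

```text
7.85 [ 0.4781 -0.0185  0.0728] 0.0217 -106.8 [ 8.0e-04 -2.3e-03 -1.0e+00] [ 0.2 -0.3 -2.2] plate [ 0.0007 -0.0506]
[np.float64(0.5206112580641313), np.float64(0.12396090957110274), 0.0724] (array([-5.946e-01,  1.700e-03,  4.000e-04]), array([-0.0002, -0.0003,  0.0003]))
```

View pics/d4.png

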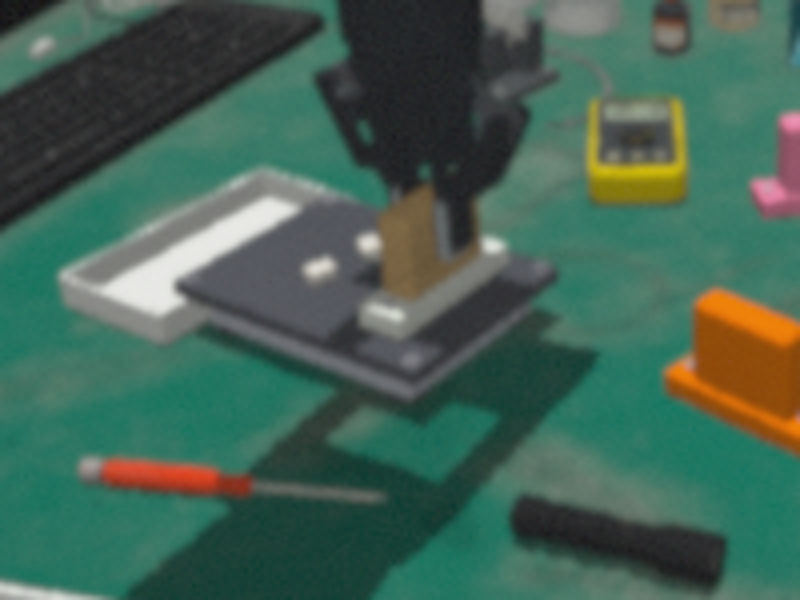

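Foot on the plate behind both chips. Wiping at about 0.1 m/s or less.

Emit:
arm_command(motion=[-0.03,0,0.002,0,0,0,0.95,-0.07,0,0.002,0,0,0,0.95,-0.11,0,0.002,0,0,0,0.95,-0.14,0,0.002,0,0,0,0.95,-0.18,0,0.002,0,0,0,0.95,-0.22,0,0.002,0,0,0,0.95,-0.26,0,0.002,0,0,0,0.95,-0.3,0,0.002,0,0,0,0.95,-0.34,0,0.002,0,0,0,0.95,-0.36,0,0.002,0,0,0,0.95])

```text
t: 9.15
tcp_pos: [0.5043, 0.0684, 0.0722]
orientation: [-0.596, 0.803, -0.001, -0.0]
ft_force: [1.6, -0.8, -1.8]
grip_width: 0.0214
```

Run:
```python
from h import *
st();t=pw(0,.1,.0724);print(to_tool(t,PY-np.pi/2))
im=ctrl.snapshot("scene");cv2.imwrite("pics/s5.png",cv2.resize(im[200:390,150:360],None,fx=3.5,fy=3,interpolation=2))
cv2.imwrite("pics/w5.png",ctrl.snapshot("wrist"))
```

```text
9.15 [0.5043 0.0684 0.0722] 0.0214 -106.76 [ 0.001  -0.0024 -1.    ] [ 1.6 -0.8 -1.8] plate [0.0006 0.0401]
(array([-0.2397,  0.0016, -0.0014]), array([-0.0003, -0.0003,  0.0004]))
```

View pics/s5.png

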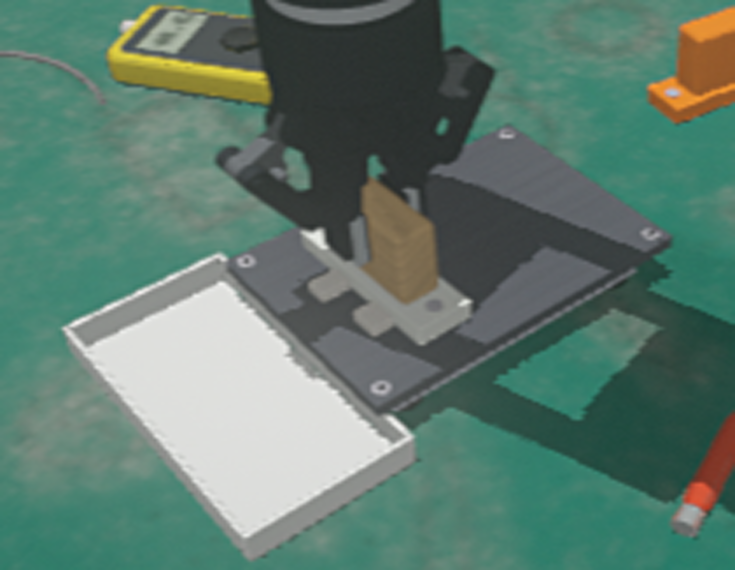

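View pics/w5.png

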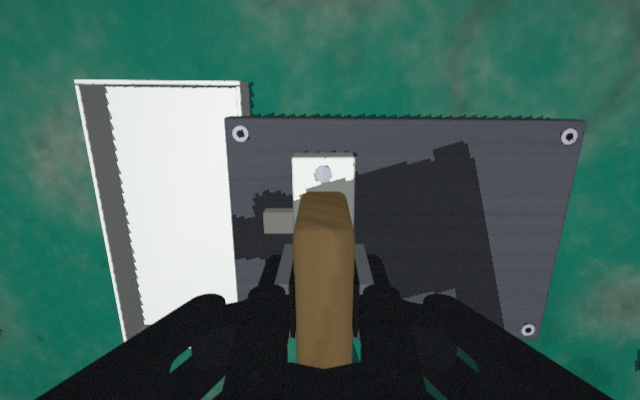

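Both chips rest against the foot's front face (scene crop (327,285) and (375,318)). Continuing slowly over the edge.

Emit:
arm_command(motion=[-0.025,0,0,0,0,0,0.95,-0.05,0,0,0,0,0,0.95,-0.075,0,0,0,0,0,0.95,-0.1,0,0,0,0,0,0.95,-0.125,0,0,0,0,0,0.95,-0.15,0,0,0,0,0,0.95,-0.175,0,0,0,0,0,0.95,-0.2,0,0,0,0,0,0.95,-0.22,0,0,0,0,0,0.95,-0.24,0,0,0,0,0,0.95,-0.24,0,0,0,0,0,0.95])

```text
t: 10.62
tcp_pos: [0.5217, 0.126, 0.0721]
orientation: [-0.597, 0.802, -0.001, -0.0]
ft_force: [-0.1, 0.3, -1.9]
grip_width: 0.0218
```

Run:
```python
from h import *
st()
im=ctrl.snapshot("scene");cv2.imwrite("pics/s6.png",cv2.resize(im[200:390,150:360],None,fx=3.5,fy=3,interpolation=2))
cv2.imwrite("pics/w6.png",ctrl.snapshot("wrist"))
```

```text
10.62 [0.5217 0.126  0.0721] 0.0218 -106.73 [ 0.0011 -0.0023 -1.    ] [-0.1  0.3 -1.9] plate [0.0004 0.1002]
```

View pics/s6.png

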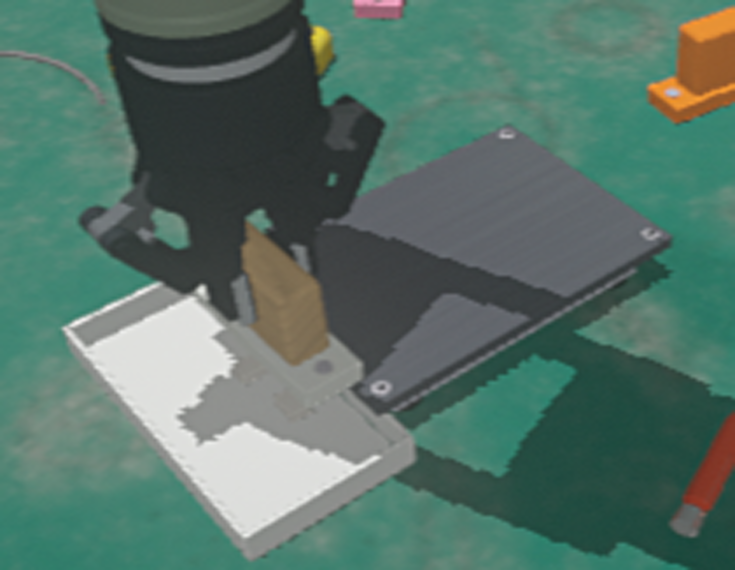

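View pics/w6.png

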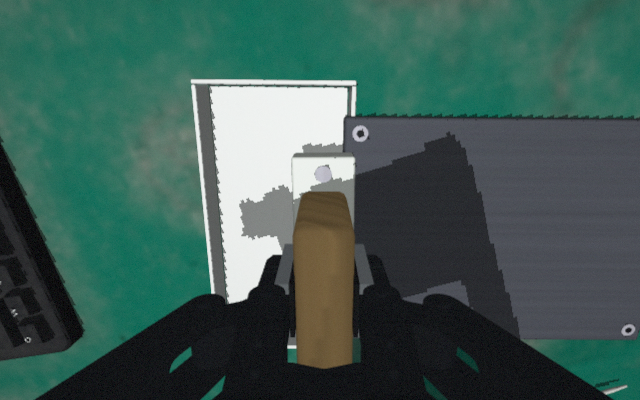

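The chips have dropped; faint outlines show in the tray at scene crop (250,375) and (290,405). Lifting and checking from clear of the tray.

Emit:
arm_command(motion=[0,0,-0.06,0,0,0,0.95,0,0,-0.15,0,0,0,0.95,0,0,-0.28,0,0,0,0.95,0.08,0,-0.35,0,0,0,0.95,0.2,0,-0.35,0,0,0,0.95,0.34,0,-0.35,0,0,0,0.95,0.5,0,-0.35,0,0,0,0.95,0.65,0,-0.35,0,0,0,0.95,0.75,0,-0.35,0,0,0,0.95,0.8,0,-0.35,0,0,0,0.95,0.8,0,-0.35,0,0,0,0.95])

```text
t: 12.1
tcp_pos: [0.464, -0.0661, 0.1606]
orientation: [-0.596, 0.803, -0.002, 0.0]
ft_force: [0.4, 0.4, -1.6]
grip_width: 0.0214
```

Run:
```python
from h import *
st()
c=ctrl.get_calibration("scene");im=ctrl.snapshot("scene");cv2.imwrite("pics/s7.png",cv2.resize(im[200:390,150:360],None,fx=3.5,fy=3,interpolation=2))
for d in ctrl.look_for("scene","chip_a_centre"): print(d["score"],d["position"],((np.array(d["position"])[:2]-PT)@PR).round(4),proj(c,d["position"]).round())
cv2.imwrite("pics/w7.png",ctrl.snapshot("wrist"))
print(to_tool([.439,-.3147,.159],.11-np.pi/2))
```

```text
12.1 [ 0.464  -0.0661  0.1606] 0.0214 -106.84 [ 0.002  -0.0024 -1.    ] [ 0.4  0.4 -1.6] plate [ 0.0011 -0.1003]
0.51 [0.5013, 0.1417, 0.0103] [-0.0236  0.1094] [233. 334.]
(array([ 0.9857, -0.1912,  0.0064]), array([-0.0002, -0.0003, -0.0639]))
```

View pics/s7.png

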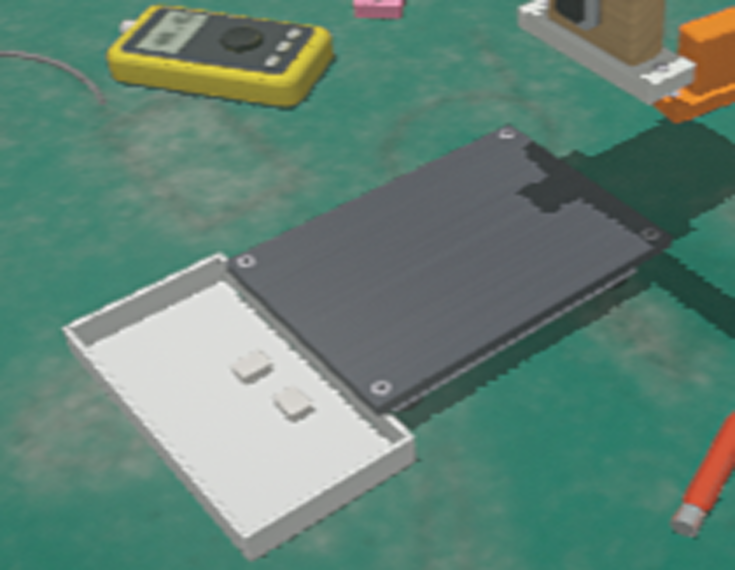

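View pics/w7.png

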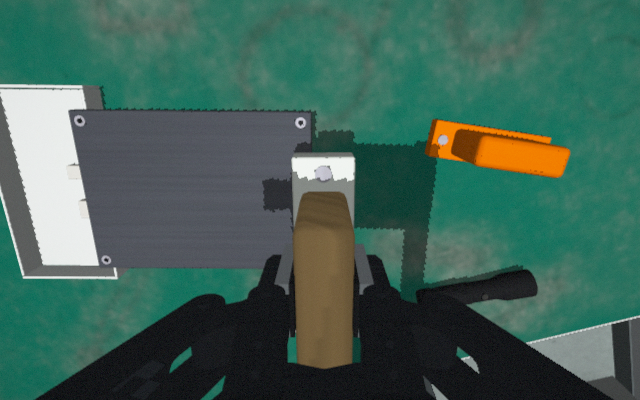

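Both chips lie flat in the tray (scene crop (252,365) and (293,403)) and the plate is empty. Returning the scraper to the place it came from, which I know is free.

Emit:
arm_command(motion=[0.12,-0.02,0,0,0,-0.008,0.95,0.26,-0.05,0,0,0,-0.016,0.95,0.4,-0.08,0,0,0,-0.026,0.95,0.54,-0.1,0,0,0,-0.036,0.95,0.68,-0.13,0,0,0,-0.046,0.95,0.8,-0.155,0,0,0,-0.054,0.95,0.9,-0.175,0,0,0,-0.06,0.95,0.96,-0.188,0,0,0,-0.064,0.95,0.986,-0.191,0.006,0,0,-0.064,0.95,0.986,-0.191,0.006,0,0,-0.064,0.95,0.986,-0.191,0.006,0,0,-0.064,0.95])

```text
t: 13.62
tcp_pos: [0.439, -0.3137, 0.1588]
orientation: [0.745, -0.667, 0.001, 0.0]
ft_force: [-0.4, -0.4, -1.2]
grip_width: 0.0218
```

Run:
```python
from h import *
st();print(to_tool([.439,-.3147,.0375],.11-np.pi/2))
```

```text
13.62 [ 0.439  -0.3137  0.1588] 0.0218 -83.62 [ 8.0e-04 -1.2e-03 -1.0e+00] [-0.4 -0.4 -1.2] plate [ 0.0493 -0.3445]
(array([0.0033, 0.0009, 0.4853]), array([-0.0001, -0.0002,  0.0002]))
```

Emit:
arm_command(motion=[0,0,0.12,0,0,0,0.95,0,0,0.26,0,0,0,0.95,0,0,0.36,0,0,0,0.95,0,0,0.43,0,0,0,0.95,0,0,0.465,0,0,0,0.95,0,0,0.478,0,0,0,0.95,0,0,0.485,0,0,0,0.95,0,0,0.488,0,0,0,0.95,0,0,0.488,0,0,0,0.95])

```text
t: 14.75
tcp_pos: [0.4394, -0.3142, 0.0374]
orientation: [0.745, -0.667, 0.001, 0.0]
ft_force: [-0.3, 0.1, -1.9]
grip_width: 0.0215
```

Run:
```python
from h import *
st()
```

```text
14.75 [ 0.4394 -0.3142  0.0374] 0.0215 -83.62 [ 0.0015 -0.002  -1.    ] [-0.3  0.1 -1.9] plate [ 0.0498 -0.3448]
```

Still carrying its weight (-1.9 N), so go down a little further until it is supported.

Emit:
arm_command(motion=[0,0,0.003,0,0,0,0.95,0,0,0.005,0,0,0,0.95,0,0,0.005,0,0,0,0.95])

```text
t: 15.12
tcp_pos: [0.4395, -0.3143, 0.0372]
orientation: [0.745, -0.667, 0.001, 0.0]
ft_force: [-3.0, 2.2, 6.2]
grip_width: 0.0213
```

Supported (+6 N). Opening part way, then straight up.

Emit:
arm_command(motion=[0,0,0,0,0,0,0.7,0,0,0,0,0,0,0.5,0,0,0,0,0,0,0.45,0,0,0,0,0,0,0.45,0,0,-0.05,0,0,0,0.45,0,0,-0.15,0,0,0,0.45,0,0,-0.3,0,0,0,0.45,0,0,-0.5,0,0,0,0.45,0,0,-0.65,0,0,0,0.45,0,0,-0.7,0,0,0,0.45,0,0,-0.7,0,0,0,0.45])

```text
t: 16.5
tcp_pos: [0.4394, -0.3141, 0.2128]
orientation: [0.745, -0.667, 0.002, 0.0]
ft_force: [-0.5, 0.1, 0.1]
grip_width: 0.047
```

Run:
```python
from h import *
st()
im=ctrl.snapshot("scene");cv2.imwrite("pics/s8.png",im)
print([(d["score"],d["position"]) for d in ctrl.landmark_of("scene","scraper_centre")])
print([(d["score"],d["position"]) for d in ctrl.landmark_of("scene","chip_a_centre")])
cv2.imwrite("pics/w8.png",ctrl.snapshot("wrist"))
```

```text
16.5 [ 0.4394 -0.3141  0.2128] 0.047 -83.61 [ 0.0025 -0.0031 -1.    ] [-0.5  0.1  0.1] plate [ 0.0498 -0.3447]
[(0.86, [0.711, -0.2005, 0.035]), (0.78, [0.4561, -0.2083, 0.0322]), (0.61, [0.37, -0.4211, 0.0359]), (0.59, [0.4379, -0.3183, 0.0344])]
[]
```

View pics/s8.png

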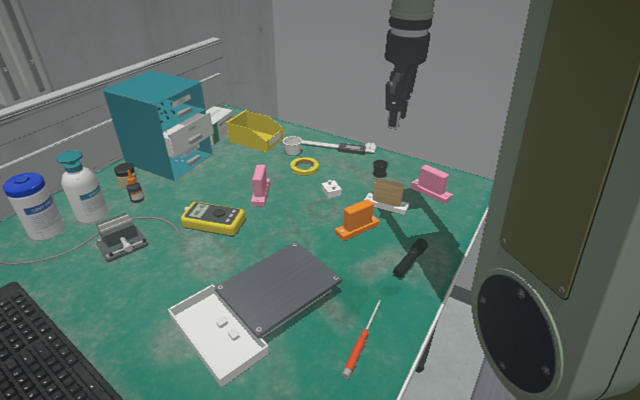

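View pics/w8.png

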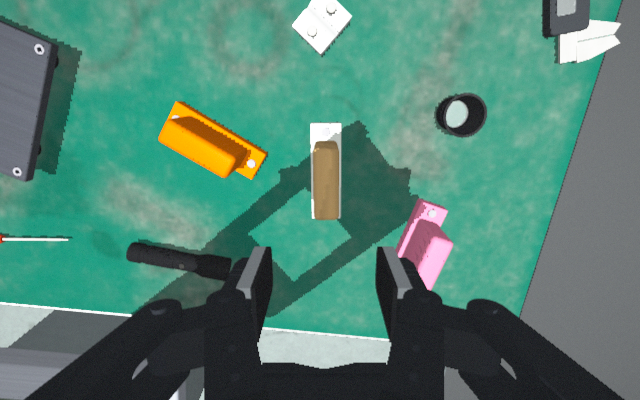

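The scraper stands upright on the bench at (388,195), both chips are in the tray at (222,322) and (234,335), and the gripper is clear of everything. Handing in.

```bash
python3 -c "
from bench import ctrl
print(ctrl.close_job())"
```

```text
the job is handed in; nothing more can be done
None
```

I wiped both chips off the plate into the white tray, put the scraper back upright where it came from, and handed the job in at about 16.6 s. `close_job` gives no verdict, so success rests on my own checks.

- **The right scraper:** I took the wooden grip on the white foot. The orange block and the two pink ones were look-alikes, and I left them alone.
- **The wipe:** I held the foot about 1.5 mm above the plate, behind both chips. I then pushed them along the plate's +y at 0.1 m/s or less, until the scraper's centre was 10 mm past the edge.
- **Chips at the end:** the pictures show both lying flat on the tray floor and the plate empty. Before the scraper was put back, the network found one chip in the tray, at plate (-24, 109) mm and 10 mm above the bench. It missed the other, and in the final picture it found neither, so the last chip check is by eye only.
- **Scraper at the end:** the network put its centre at (0.438, -0.318, 0.034), about 35 cm from the plate's centre. It looked upright in both the scene and wrist pictures.
- **Gripper at the end:** it was 17 cm above the placing height, open, with no force on it.
- **Disagreement:** plate corners measured from the scene and wrist cameras differed by about 4 pixels (roughly 5 mm). I used the wrist view, which matched the stated plate size to within 2 mm.

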